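# Shut and lock the filter box panel

### The arm

A 7-joint arm with a two-finger parallel gripper is mounted at the origin on the work surface. World frame = base frame: x ahead of the robot, y to its left, z up, the work surface at z = 0. Lengths are in mm, angles in rad, forces in N, time in s.
With the tool pointing down it reaches from about 400 to 875 mm from the base axis. Payload 4.4 kg.
Tool frame: the origin (TCP) lies midway between the tips of the shut fingers; the grasp point (between the pads) lies ctrl.grip_depth behind it (ctrl.grip_depth is the distance from the TCP to the grasp point, in mm); y points along the fingers, x is the direction in which the jaws open and shut, and the axes are right-handed (so a half turn about y gives the same grasp; the last joint's range is limited). The gripper opens to 85 mm and grips with 20 to 120 N. Pads are 22 mm wide; open, the fingers measure 114 mm over their backs; the gripper's body (76 mm by 85 mm) begins 54 mm behind the grasp point. The pads swing forward as they close: fully open they stand 13 mm farther back than shut.
Start: joints at [-0.066, 0.628, 0.038, 1.517, -0.027, 0.996, -0.02], TCP at [650.014, 0.027, 231.313] pointing down, gripper open.
Joint ranges: [-3.06, 3.06], [-0.37, 2.12], [-1.25, 1.32], [0.18, 2.47], [-1.1, 4.24], [0.23, 1.98], [-2.94, 2.94]. Speed limits (rad/s): [2.57, 2.57, 3.14, 3.14, 3.14, 3.14, 3.14].

### API

Orientations are given as [roll, pitch, yaw] about the fixed x, y, z axes, in that order (R = Rz(yaw) Ry(pitch) Rx(roll)).
In Python, from cell import ctrl gives the robot as it stands. The module is installed in compiled form; this text tells all that it offers.
- The arm moves only by the tool play_rows, never from a script. Its argument "rows" is a list of rows, each a list of 3 entries, a list of its own where there are three numbers: the opening, from 0 (shut) to 1 (fully open), then the shift along the tool's x, y, z in cm, then the turn, a rotation vector about the tool's x, y, z in degrees. A call has exactly 8 rows; each row shifts and turns the commanded pose from where the row before left it, along the tool's axes as they then stand; what a row does not reach is not made up. A row lasts 1/10 s, in which the tool goes at most 50 mm and 8.59 degrees, less where a joint would pass 70% of its speed; a pose out of reach is approached as far as the arm can. A call with a gripper value outside its range is refused whole. The fingers move at their own pace and stop on an object; the grip force is fixed at half the most. Time passes only in rows, so rows that do not move let the fingers close, or fill a call up. It gives the time, the measured TCP pose, the force and the opening at its end, in the units of the state.
- ctrl.read_state(): the state, without advancing time (a new reading comes with each control period).
- ctrl.get_image(name): name is "scene" or "side" or "wrist"; returns a dict with "img" (420x560x3 uint8, red, green, blue), "fx", "fy", "cx", "cy" (pixels), "extrinsics" (4x4, takes a point from camera to world coordinates). Camera axes: x right, y up, looking along -z (the intrinsics and any distortion apply to the point x, -y, -z); pixel columns grow to the right and rows downward; lengths in mm; the calibration is good to about 2 mm. The wrist camera is an equidistant fisheye: a pixel r from the principal point sees the ray r / f radians off the axis. A picture is of the moment at which its call begins. There is no depth.
- ctrl.finish_job(): hands the job in, once; it reports no verdict.
Trained networks look in a picture, given as the dict that the camera call returned (one of the last four; its "shot" number tells which), for a name from the list of things; names that differ only in an ending like _2 or _b are one class to them, and where a whole thing is asked for, a point or a joint stands for the part that bears it (a point fixed in the world has none). Each returns a list of dicts, best first, with "conf" (0 to 1); they miss things now and then, are a little off and sometimes report something else, mostly with a low value. They report only what shows in the picture. A call takes as long as a camera call.
- ctrl.regions_of(picture, thing): "pixels" (420x560 bool, what is visible of it) and "centre" ([column, row] as shares, 0 to 1, of the picture: columns of its width, rows of its height, amid what is visible of it).
- ctrl.mark_of(picture, thing): "centre" ([column, row] as shares, 0 to 1, of the picture: columns of its width, rows of its height: a listed point, or the origin of a listed thing).
The state is a dict: "clock": time; "qpos": joint angles; "qd": joint speeds; "tau": joint torques, N m; "eef_pos": TCP position; "tool_rot": TCP orientation; "force": force on the tool from outside, world axes, zero at the start; "torque": the same for the moment, N m; "width": finger opening in mm.
Only numpy, scipy, OpenCV 4.12 (cv2) and the standard library are available. Lean on these libraries where they do the work, as an engineer would, in place of code of your own. Each camera call takes 0.05 s, during which the arm holds its last target.

### The job

Push the raised panel of the blue filter box down until it is fully shut; then set a fingertip in the slot of the round quarter-turn fastener on it and turn it clockwise (seen from above) as far as it goes, so that the panel is locked. Do it by pushing with the fingertips only: do not lift the panel further, do not pinch the fastener's ribs, and leave the bottles and the flask where they stand.

Things in the scene. Friction and masses are not known exactly. Their poses are not given: they have to be found in the camera images.
- filter_box: Low box fixed to the bench: an open blue tank 250 mm (its x) by 340 mm (its y) by 120 mm high, and behind it a white head with two gauges (x 127 to 197 mm, 150 mm high). Origin: centre of the tank's underside, on the bench; x points from the robot to the hinge and head, y to the left, z up. Its place and yaw differ each time; it cannot move.
- panel (a joint): Angle of the white panel in rad: 0 = shut flat on the tank (hard stop), growing as its edge near the robot rises; starts at 0.4 to 0.7. The hinge, on the tank's far (+x) rim, is stiff: the panel stays where it is left; a downward push of some 3 to 10 N, 150 mm from the hinge, swings it down. Bare strips 110 mm wide beside the fastener take the push. Shut, its upper face is 128 mm above the bench.
- panel_hinge (a point): Middle of the hinge line, at the level of the panel's upper face: filter_box x = 125 mm, y = 0, 128 mm high when shut. Its frame turns with the panel: x along the panel away from the free edge, z out of its upper face.
- panel_edge (a point): Middle of the panel's free edge (the one near the robot), on the upper face; the white panel is 250 mm from hinge to free edge, 336 mm wide, 8 mm thick. Its frame turns with the panel.
- fastener (a joint): Turn of the round fastener in rad: grows clockwise seen from above; 0 = open, slot across the box (along the filter_box y axis); 1.571 = locked, slot along its x axis. Hard stops at both ends; starts at 0 to 0.35; stays where it is left; takes about 4 N at 32 mm from the axis. Its tongue under the panel then locks under the tank's lip.
- slot_centre (a point): On the fastener's axis, on the slot's floor: 180 mm from the hinge; filter_box x = -55 mm, y = 0, 133 mm above the bench when the panel is shut. Fastener: aluminium disc 110 mm across, 5 mm thick, on the panel, with two upright parallel black ribs; the slot between them is 40 mm wide, 88 mm long, 18 mm deep, open at both ends. Its frame turns with the fastener: y along the slot, z out of the panel.
- slot_walls: The two inner faces of the ribs, which are the slot's side walls: 4 mm thick, 88 mm long, 16 mm high, 40 mm apart. Origin at the slot's centre on its floor; y along the slot.
- outer_ribs: The outer parts of the two ribs, outside the slot walls: each 8 mm thick, 88 mm long, 18 mm high, outer faces 64 mm apart. Origin at the slot's centre on its floor; y along the slot.
- wash_bottle: Loose white plastic bottle with a grey cap, 60 mm across, 150 mm tall, standing on the bench; to be left alone. Origin: centre of its underside.
- amber_jar: Loose amber glass jar with a black lid, 64 mm across, 90 mm tall, standing on the bench; to be left alone. Origin: centre of its underside.
- flask: Loose conical glass flask, 72 mm across at the foot, 110 mm tall, standing on the bench; to be left alone. Origin: centre of its underside.

How it is judged:
By the outcome, as a careful person would: the job done as asked, in the order asked, and still so for the second after the job is handed in, with the robot touching nothing.
It also fails if it takes over 48 s, if anything falls off the work surface, if the arm or the gripper's body presses on something with over 40 N, if the wrist force passes 120 N, or if a joint passes its speed limit or range.

## Working session

There is one attempt and no reset: what is moved stays moved. The work goes in short steps, Python scripts to look and compute and a tool call to move; the robot and the scene stay as the last step left them, time stands still between calls to the robot, and variables do not carry over. Pictures are saved under pics/ and viewed, and the job is handed in when it is done.

Besides the shell and the picture viewer there is one more tool, called after "Request:" by a JSON object that holds its "api" and its "payload". play_rows: Moves the arm, as the interface text tells. Its arguments: {"type":"object","properties":{"rows":{"type":"array","items":{"type":"array"}}},"required":["rows"]}

```bash
mkdir -p pics; ls
cat > h.py <<'E'
import numpy as np, cv2
from cell import ctrl
from scipy.spatial.transform import Rotation as R
def shot(n,fn=None):
    p=ctrl.get_image(n)
    if fn: cv2.imwrite('pics/'+fn,cv2.cvtColor(p['img'],cv2.COLOR_RGB2BGR))
    return p
def ray(p,u,v,fish=False):
    x=(u-p['cx'])/p['fx'];y=(v-p['cy'])/p['fy']
    if fish:
        r=np.hypot(x,y);s=np.sin(r)/r if r>1e-9 else 1
        d=np.array([x*s,-y*s,-np.cos(r)])
    else: d=np.array([x,-y,-1.])
    E=np.array(p['extrinsics']);d=E[:3,:3]@d
    return E[:3,3],d/np.linalg.norm(d)
def proj(p,P,fish=False):
    E=np.array(p['extrinsics']);c=E[:3,:3].T@(np.array(P,float)-E[:3,3])
    x,y,z=c[0],-c[1],-c[2]
    if fish:
        r=np.hypot(x,y);t=np.arctan2(r,z);k=t/r if r>1e-9 else 1/z
        return p['cx']+p['fx']*x*k,p['cy']+p['fy']*y*k
    return p['cx']+p['fx']*x/z,p['cy']+p['fy']*y/z
def tri(rs):
    A=np.zeros((3,3));b=np.zeros(3)
    for o,d in rs:
        M=np.eye(3)-np.outer(d,d);A+=M;b+=M@o
    X=np.linalg.solve(A,b)
    return X,[np.linalg.norm((np.eye(3)-np.outer(d,d))@(X-o)) for o,d in rs]
def hit(o,d,z): return o+d*(z-o[2])/d[2]
E
python3 - <<'E'
from h import *
s=ctrl.read_state();print({k:np.round(v,3) for k,v in s.items()}, ctrl.grip_depth)
ps={n:shot(n,n+'0.png') for n in('scene','side','wrist')}
for n,p in ps.items():
    print(n,p['fx'],p['fy'],p['cx'],p['cy'],np.round(p['extrinsics'],3).tolist())
for t in ['panel_hinge','panel_edge','slot_centre','filter_box','wash_bottle','amber_jar','flask']:
    rs=[]
    for n,p in ps.items():
        m=ctrl.mark_of(p,t)
        for q in m[:2]: print(t,n,round(q['conf'],2),np.round(np.array(q['centre'])*[560,420],1))
        if m and m[0]['conf']>.4:
            c=m[0]['centre'];rs.append(ray(p,c[0]*560,c[1]*420,n=='wrist'))
    if len(rs)>1: print('   ',*[np.round(a,1) for a in tri(rs)])
E
```

```text
pics
{'clock': np.float64(0.0), 'qpos': array([-0.066,  0.629,  0.038,  1.518, -0.027,  0.996, -0.02 ]), 'qd': array([-0.   ,  0.001,  0.001, -0.001,  0.   ,  0.   , -0.002]), 'tau': array([-1.0000e-03, -5.6341e+01,  1.2260e+00, -1.9345e+01,  1.1000e-02,
        1.1000e-02, -0.0000e+00]), 'eef_pos': array([6.49373e+02, 3.70000e-02, 2.30393e+02]), 'tool_rot': array([-1.571,  0.002,  0.   ]), 'force': array([-0.149,  0.266,  0.95 ]), 'torque': array([ 0.005, -0.011, -0.015]), 'width': np.float64(84.79)} 18.700000000000003
scene 543.2829824678593 543.2829824678593 287.8831328808508 210.53061350574478 [[-0.664, -0.421, 0.619, 1404.858], [0.748, -0.357, 0.56, 749.196], [-0.015, 0.834, 0.551, 818.649], [0.0, 0.0, 0.0, 1.0]]
side 392.7792557804865 392.7792557804865 281.8962270034658 201.45744798081913 [[-0.928, -0.31, 0.205, 793.529], [0.372, -0.765, 0.526, 511.504], [-0.006, 0.564, 0.826, 924.034], [0.0, 0.0, 0.0, 1.0]]
wrist 325.19226210127806 325.19226210127806 279.4316028034161 208.36801222228448 [[1.0, -0.001, 0.003, 649.304], [0.0, 0.946, 0.324, 82.957], [-0.003, -0.324, 0.946, 374.26
[... 212 characters left out ...]
anel_edge scene 0.78 [317.9 123.2]
panel_edge side 0.95 [335.9 138.4]
    [452.6 -14.7 268.9] [4.9 4.9]
slot_centre scene 0.61 [293.3 143.2]
slot_centre side 0.81 [309.7 151.4]
slot_centre wrist 0.93 [ 66.2 306.9]
    [506.1 -40.4 225.3] [1.6 1.1 2.3]
filter_box scene 0.82 [289.6 224.4]
filter_box side 0.94 [302.  208.7]
    [517.5 -44.8 -14.8] [3.1 3.1]
wash_bottle scene 0.73 [220.2 162.5]
wash_bottle side 0.85 [284.2 109.2]
wash_bottle side 0.59 [241.  130.3]
    [ 414.7 -431.7   -3.9] [1.3 1.3]
amber_jar scene 0.76 [435.9 278.8]
amber_jar side 0.69 [384.4 332.3]
    [478.  357.5  -2.7] [5. 5.]
flask scene 0.7 [187.1 190.3]
flask side 0.47 [241.8 128.1]
    [ 571.3 -415.7  -24.8] [3.4 3.4]
```

View pics/scene0.png

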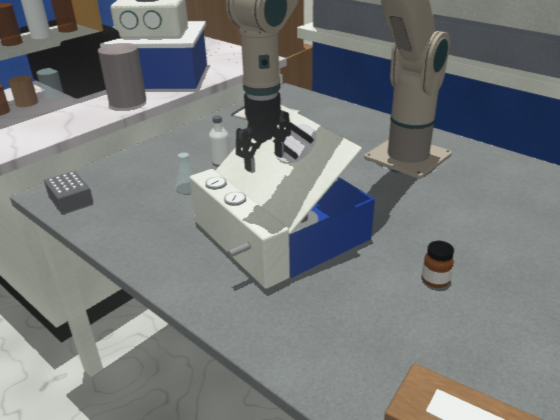

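View pics/side0.png

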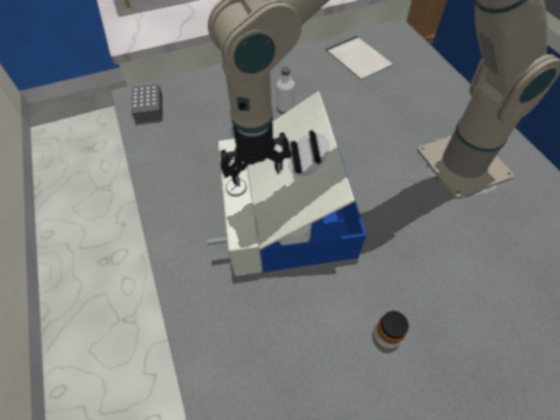

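View pics/wrist0.png

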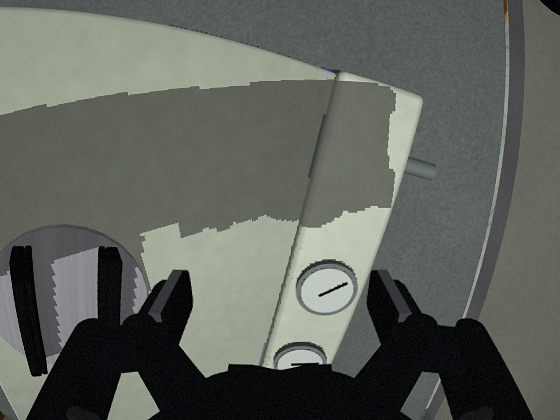

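Run:
```python
import cv2
a=cv2.imread('pics/scene0.png')[90:290,180:390];b=cv2.imread('pics/side0.png')[90:285,205:375]
cv2.imwrite('pics/z1.png',cv2.resize(a,None,fx=3,fy=3,interpolation=cv2.INTER_CUBIC));cv2.imwrite('pics/z2.png',cv2.resize(b,None,fx=3,fy=3,interpolation=cv2.INTER_CUBIC))
```

```text
(no output)
```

View pics/z1.png

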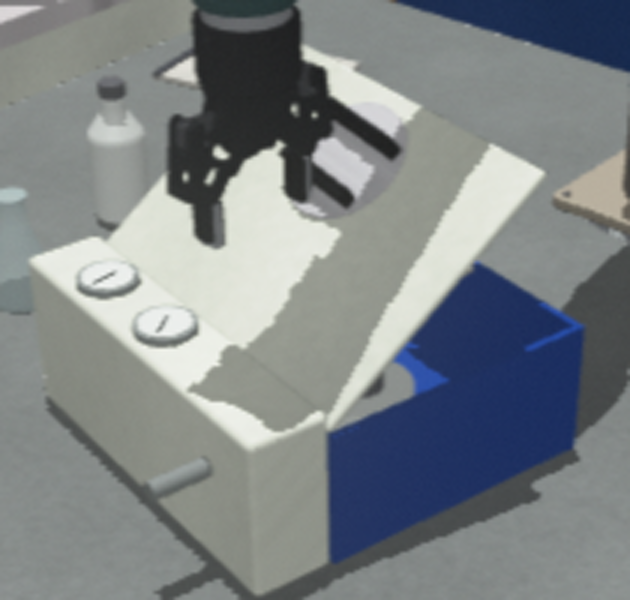

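View pics/z2.png

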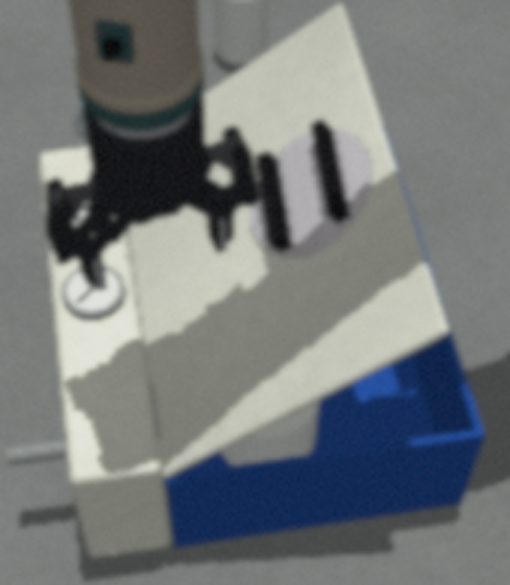

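```bash
cat > fit.py <<'E'
from h import *
from scipy.optimize import least_squares
def pt(th,P,ang=0,pan=False):
    x,y,yaw=th[:3]
    P=np.array(P,float)
    if pan: # P relative to hinge along panel: s from hinge, y, height over face
        s,yy,h=P; P=np.array([125-s*np.cos(ang)+h*np.sin(ang), yy, 128+s*np.sin(ang)+h*np.cos(ang)])
    c,sn=np.cos(yaw),np.sin(yaw)
    return np.array([x+c*P[0]-sn*P[1],y+sn*P[0]+c*P[1],P[2]])
E
python3 - <<'E'
from fit import *
ps={n:shot(n) for n in('scene','side','wrist')}
F=[('scene',266,288,(197,170,0)),('scene',263.3,238.3,(197,170,150)),('scene',190.7,176.7,(197,-170,150)),('scene',196,223.3,(197,-170,0)),
('scene',374.3,198.3,(-125,170,120)),('scene',371,239,(-125,170,0)),('scene',290,277.3,(126,170,0)),
('side',366,234.3,(-125,170,120)),('side',358.3,257.7,(-125,170,0)),('side',230,250,(197,170,150)),('side',235,275.3,(197,170,0)),('side',218.3,141,(197,-170,150)),('wrist',422,97,(197,170,150))]
Pn=[('scene',361,147.3,(250,168,0)),('side',320,91.7,(250,-168,0)),('side',354.3,200,(250,168,0)),('scene',247.7,201,(0,0,0)),('side',248.4,190.6,(0,0,0)),('scene',293.3,143.2,(180,0,5)),('side',309.7,151.4,(180,0,5)),('wrist',66.2,306.9,(180,0,5)),('side',335.9,138.4,(250,0,0))]
def res(th,full=False):
    r=[]
    for L,pan in((F,0),(Pn,1)):
        for n,u,v,P in L:
            a=np.array(proj(ps[n],pt(th,P,th[3],pan),n=='wrist'))-[u,v]
            r.append(a)
    return np.array(r) if full else np.ravel(r)
s=least_squares(res,[530,-30,-.15,.58],loss='soft_l1',f_scale=1.5)
print(s.x);r=res(s.x,True)
for f,e in zip(F+Pn,r): print(f,np.round(e,1))
print('slot',pt(s.x,(180,0,5),s.x[3],1),'slotshut',pt(s.x,(180,0,5),0,1),'edge',pt(s.x,(250,0,0),s.x[3],1))
# rib orientation
E
```

```text
[ 5.32032941e+02 -3.18966750e+01 -2.13050408e-01  6.32140001e-01]
('scene', 266, 288, (197, 170, 0)) [-1.   1.7]
('scene', 263.3, 238.3, (197, 170, 150)) [-1.1 -2.7]
('scene', 190.7, 176.7, (197, -170, 150)) [-4.1 -4.6]
('scene', 196, 223.3, (197, -170, 0)) [-2.8 -2. ]
('scene', 374.3, 198.3, (-125, 170, 120)) [-0.6 -0.6]
('scene', 371, 239, (-125, 170, 0)) [-0.7 -1.1]
('scene', 290, 277.3, (126, 170, 0)) [ 0.4 -0.1]
('side', 366, 234.3, (-125, 170, 120)) [0.3 0.2]
('side', 358.3, 257.7, (-125, 170, 0)) [ 0.  -0.3]
('side', 230, 250, (197, 170, 150)) [-2.6 -0.5]
('side', 235, 275.3, (197, 170, 0)) [-0.4  1.8]
('side', 218.3, 141, (197, -170, 150)) [-2.2 -3. ]
('wrist', 422, 97, (197, 170, 150)) [ 9.8 -1.2]
('scene', 361, 147.3, (250, 168, 0)) [ 1.2 -2.6]
('side', 320, 91.7, (250, -168, 0)) [-0.8 -2.5]
('side', 354.3, 200, (250, 168, 0)) [ 1.7 -1.2]
('scene', 247.7, 201, (0, 0, 0)) [ 0.1 -2.2]
('side', 248.4, 190.6, (0, 0, 0)) [ 2.6 -1.1]
('scene', 293.3, 143.2, (180, 0, 5)) [ 1.9 -2.5]
('side', 309.7, 151.4, (180, 0, 5)) [-0.9  1.3]
('wrist', 66.2, 306.9, (180, 0, 5)) [-2.4 -0.9]
('side', 335.9, 138.4, (250, 0, 0)) [-0.3 -0.2]
slot [515.15993953 -28.24647926 238.39089013] slotshut [478.27646494 -20.26734753 133.        ] edge [457.07567092 -15.68090522 275.71814679]
```

Request:
{"api": "play_rows", "payload": {"rows": [[0,[0,-4,0],[0,0,0]],[0,[0,-4,0],[0,0,0]],[0,[-3.5,-1,2],[0,0,0]],[0,[-3.5,0,2],[0,0,0]],[0,[-3.5,0,2],[0,0,0]],[0,[-3.5,0,2.5],[0,0,0]],[0,[0,0,0],[0,0,0]],[0,[0,0,0],[0,0,0]]]}}

```text
clock: 2.15
eef_pos: [509.9, 85.6, 321.9]
tool_rot: [-1.571, -0.001, 0.002]
force: [0.6, -1.3, -0.1]
width: 0.3
```

Run:
```python
from fit import *
p=shot('scene','s1.png');shot('side','d1.png');w=shot('wrist','w1.png')
for n,f in((p,0),(w,1)):
  for t in('slot_centre','panel_edge','panel_hinge'):print(t,[(round(m['conf'],2),np.round(np.array(m['centre'])*[560,420],1)) for m in ctrl.mark_of(n,t)[:1]])
s=ctrl.read_state();print(s['clock'],s['eef_pos'],s['force'],s['width'])
```

```text
slot_centre [(0.93, array([293.6, 142.3]))]
panel_edge [(0.7, array([314.6, 121.1]))]
panel_hinge [(0.79, array([243.5, 205.4]))]
slot_centre [(0.94, array([286.2, 330.7]))]
panel_edge []
panel_hinge [(0.71, array([393.1, 289.5]))]
2.6 [510.31270879  84.64277131 321.06197204] [-0.31196349 -0.29146447  0.07209977] -0.08912503396413392
```

View pics/w1.png

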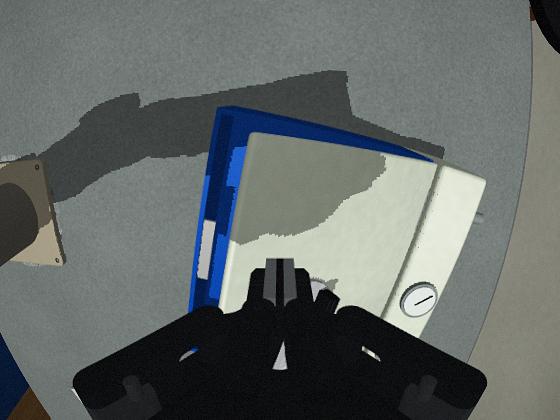

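View pics/d1.png

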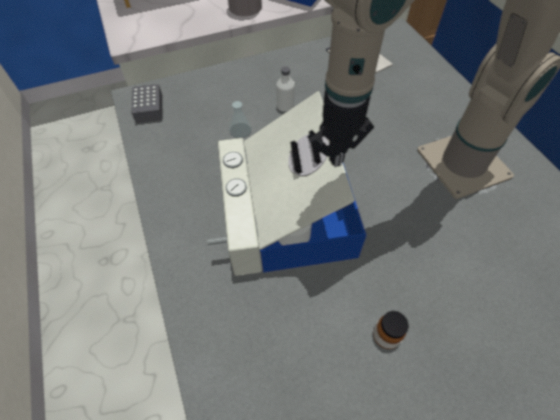

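Request:
{"api": "play_rows", "payload": {"rows": [[0,[0,4,0.2],[0,0,0]],[0,[0,1.5,0.1],[0,0,0]],[0,[0,1,0],[0,0,0]],[0,[-0.2,1,0],[0,0,0]],[0,[-0.2,1,0],[0,0,0]],[0,[-0.2,1,0],[0,0,0]],[0,[-0.2,1,0.1],[0,0,0]],[0,[-0.2,1,0],[0,0,0]]]}}

```text
clock: 3.4
eef_pos: [499.7, 89.2, 205.7]
tool_rot: [-1.571, -0.0, 0.0]
force: [-0.1, 0.6, 2.6]
width: 0.0
```

Request:
{"api": "play_rows", "payload": {"rows": [[0,[-0.2,1,0],[0,0,0]],[0,[-0.2,1,0],[0,0,0]],[0,[-0.2,1,0],[0,0,0]],[0,[-0.2,1,0.1],[0,0,0]],[0,[-0.1,1,0],[0,0,0]],[0,[0,1,0],[0,0,0]],[0,[0,0.5,0],[0,0,0]],[0,[0,0.3,0],[0,0,0]]]}}

```text
clock: 4.2
eef_pos: [490.8, 89.9, 137.6]
tool_rot: [-1.571, 0.001, 0.0]
force: [-0.9, -0.6, 1.6]
width: -0.0
```

Request:
{"api": "play_rows", "payload": {"rows": [[0,[0,0.4,0],[0,0,0]],[0,[0,0.3,0],[0,0,0]],[0,[0,0.3,0],[0,0,0]],[0,[0,0.2,0],[0,0,0]],[0,[0,0.1,0],[0,0,0]],[0,[0,0,0],[0,0,0]],[0,[0,0,0],[0,0,0]],[0,[0,0,0],[0,0,0]]]}}

```text
clock: 5.0
eef_pos: [491.1, 90.0, 127.8]
tool_rot: [-1.57, -0.001, -0.0]
force: [-8.2, -0.1, 27.8]
width: 0.2
```

Request:
{"api": "play_rows", "payload": {"rows": [[0,[0,-2,0],[0,0,0]],[0,[0,-4,0],[0,0,0]],[0,[0,-4,0],[0,0,0]],[0.5,[-0.5,-2,-3],[0,0,0]],[0.5,[-0.5,0,-4],[0,0,0]],[0.5,[-0.4,0,-4],[0,0,0]],[0.5,[0,0,0],[0,-8,0]],[0.5,[0,0,0],[0,-8,0]]]}}

```text
clock: 5.8
eef_pos: [477.3, -21.7, 245.5]
tool_rot: [-1.572, -0.001, 0.281]
force: [1.3, 0.5, -0.2]
width: 42.5
```

Request:
{"api": "play_rows", "payload": {"rows": [[0.5,[0,0,0],[0,-8,0]],[0.5,[0,0,0],[0,-8,0]],[0.5,[0,0,0],[0,-8,0]],[0.5,[0,0,0],[0,-8,0]],[0.5,[0,0,0],[0,-8,0]],[0.5,[0,0,0],[0,-8,0]],[0.5,[0,0,0],[0,0,0]],[0.5,[0,0,0],[0,0,0]]]}}

```text
clock: 6.6
eef_pos: [477.2, -20.2, 245.3]
tool_rot: [-1.571, -0.0, 1.113]
force: [0.5, 0.2, 0.3]
width: 42.5
```

Run:
```python
from fit import *
ps={n:shot(n,n+'2.png') for n in('scene','side','wrist')}
for t in('slot_centre','panel_edge','panel_hinge'):
  rs=[]
  for n,p in ps.items():
    m=ctrl.mark_of(p,t)
    if m:
      c=np.array(m[0]['centre'])*[560,420];print(t,n,round(m[0]['conf'],2),np.round(c,1))
      o,d=ray(p,c[0],c[1],n=='wrist');print('  at z',np.round(hit(o,d,133 if t[0]=='s' else 128),1))
      if m[0]['conf']>.5: rs.append((o,d))
  if len(rs)>1:print(*[np.round(a,1) for a in tri(rs)])
s=ctrl.read_state();print(s['clock'],s['eef_pos'],s['tool_rot'],s['force'],s['width'],s['qpos'])
```

```text
slot_centre scene 0.84 [306.2 175.8]
  at z [486.6 -17.  133. ]
slot_centre side 0.96 [321.5 176.5]
  at z [475.1 -25.9 133. ]
slot_centre wrist 0.84 [281.8 204.2]
  at z [477.9 -19.2 133. ]
[478.1 -22.4 130.9] [3.4 4.9 2.9]
panel_edge scene 0.96 [330.9 170.7]
  at z [418.5   9.2 128. ]
panel_edge side 0.97 [347.6 177.6]
  at z [412.8  -0.9 128. ]
panel_edge wrist 0.84 [261.4 121.3]
  at z [409.8  -3.9 128. ]
[409.   -2.9 121. ] [4.1 2.3 1.9]
panel_hinge scene 0.8 [248.4 199. ]
  at z [653.8 -56.8 128. ]
panel_hinge side 0.71 [251.9 191.4]
  at z [654.2 -51.9 128. ]
panel_hinge wrist 0.83 [320.2 355.8]
  at z [655.8 -58.7 128. ]
[654.3 -56.  127.7] [0.7 3.3 2.7]
7.2 [477.01901378 -19.93896336 245.30796218] [-1.57079539e+00 -4.05733775e-05  1.11686868e+00] [ 0.17817251  0.46208441 -0.16472303] 43.015299638724535 [ 0.1676751   0.37329598 -0.25005206  1.96067375  0.12346022  0.82201889
  0.96679962]
```

View pics/wrist2.png

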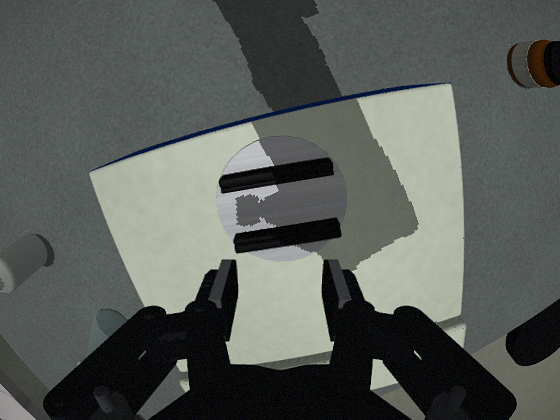

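View pics/scene2.png

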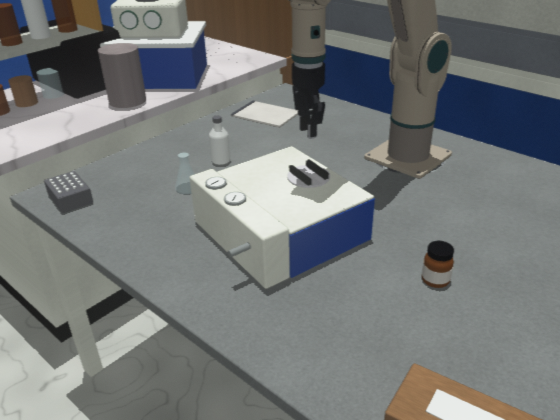

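Run:
```python
from fit import *
p=shot('wrist')
c=cv2.resize(p['img'][120:275,190:370][:,:,::-1],None,fx=4,fy=4,interpolation=cv2.INTER_CUBIC);cv2.imwrite('pics/z3.png',c)
m=(p['img'].max(2)<45).astype(np.uint8);m[256:]=0
n,l,st,ce=cv2.connectedComponentsWithStats(m)
for i in range(1,n):
    if st[i,4]>400 and 180<ce[i,0]<380 and 130<ce[i,1]<256:
        ys,xs=np.where(l==i)
        q=np.array([hit(*ray(p,x,y,True),149)[:2] for x,y in zip(xs,ys)])
        mu=q.mean(0);w,v=np.linalg.eigh(np.cov(q.T));d=v[:,1]
        print(st[i],mu,np.degrees(np.arctan2(d[1],d[0])),np.ptp((q-mu)@d),np.ptp((q-mu)@v[:,0]))
```

```text
[ 219  158  115   36 2060] [450.11804131 -10.30338   ] 73.71216715088349 87.6676879092376 14.624026427094623
[ 234  218  107   35 2118] [498.61257457 -24.45604169] 73.66755051987865 87.50600751297402 18.110837784862127
```

View pics/z3.png

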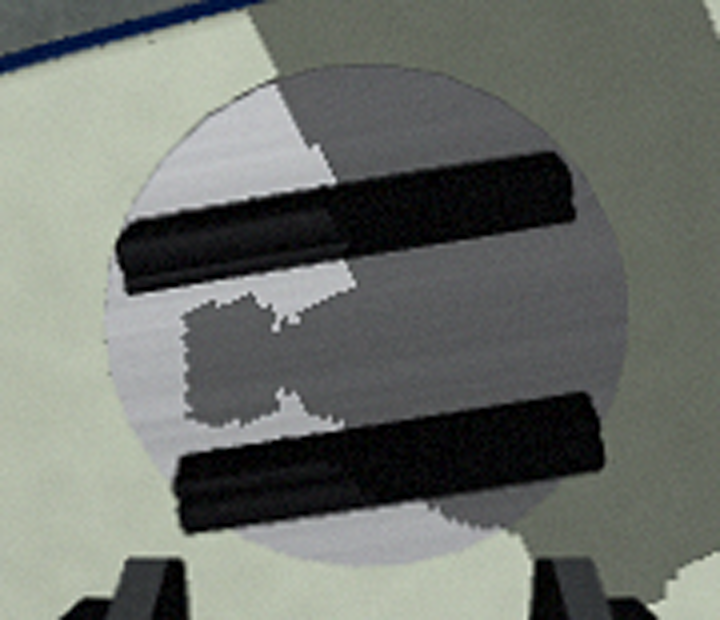

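Request:
{"api": "play_rows", "payload": {"rows": [[0.5,[0,0,0],[0,-8,0]],[0.5,[0.1,3,0.1],[0,-2,0]],[0.5,[0,3,0],[0,0,0]],[0.5,[0,2,0],[0,0,0]],[0.5,[0,1,0],[0,0,0]],[0.5,[0,0.8,0],[0,0,0]],[0.5,[0,0.8,0],[0,0,0]],[0.5,[0,0,0],[0,0,0]]]}}

```text
clock: 8.05
eef_pos: [476.3, -18.7, 139.0]
tool_rot: [-1.57, 0.0, 1.292]
force: [-0.6, -0.8, -0.1]
width: 42.6
```

Run:
```python
from fit import *
w=shot('wrist','w3.png')
cv2.imwrite('pics/w3z.png',cv2.resize(w['img'][100:400,130:430][:,:,::-1],None,fx=2,fy=2))
p=shot('scene');cv2.imwrite('pics/s3.png',cv2.resize(p['img'][120:240,240:380][:,:,::-1],None,fx=4,fy=4,interpolation=cv2.INTER_CUBIC))
s=ctrl.read_state();print(s['clock'],s['eef_pos'],s['tool_rot'],s['force'],s['width'])
```

```text
8.15 [476.73430376 -18.6894285  139.73145619] [-1.57160480e+00 -2.05718597e-04  1.29151656e+00] [0.6383427  0.80291821 0.1365828 ] 42.82895867005889
```

View pics/w3z.png

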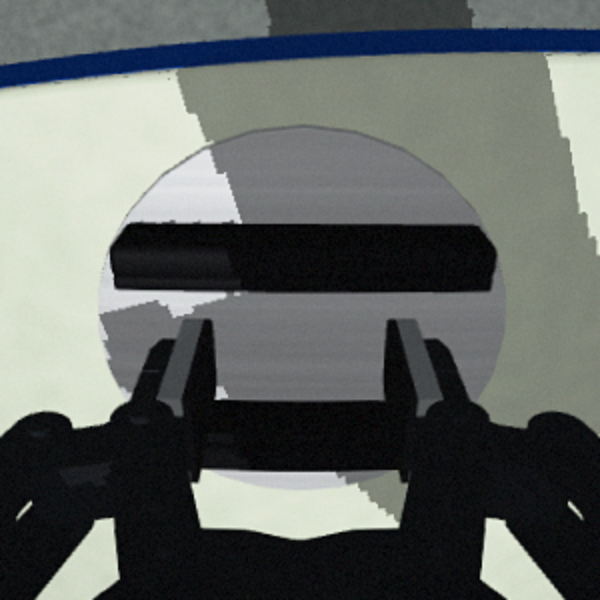

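View pics/s3.png

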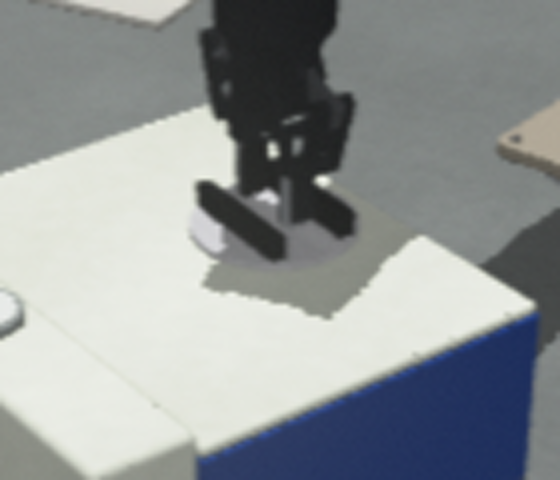

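Request:
{"api": "play_rows", "payload": {"rows": [[0.5,[0,0.4,0],[0,0,0]],[0.5,[0,0,0],[0,6,0]],[0.5,[0,0,0],[0,6,0]],[0.5,[0,0,0],[0,6,0]],[0.5,[0,0,0],[0,6,0]],[0.5,[0,0,0],[0,6,0]],[0.5,[0,0,0],[0,6,0]],[0.5,[0,0,0],[0,6,0]]]}}

```text
clock: 8.95
eef_pos: [476.4, -18.5, 135.6]
tool_rot: [-1.571, -0.0, 0.555]
force: [-0.5, 0.6, 0.6]
width: 42.6
```

Run:
```python
from fit import *
w=shot('wrist','w4.png')
cv2.imwrite('pics/w4z.png',cv2.resize(w['img'][100:400,130:430][:,:,::-1],None,fx=2,fy=2))
s=ctrl.read_state();print(s['clock'],s['eef_pos'],s['tool_rot'],s['force'],s['torque'],s['width'])
```

```text
9.0 [476.43856525 -18.50966501 135.60503341] [-1.57107196e+00 -4.38052492e-04  5.51215166e-01] [-0.6255067   0.73331293  0.86827364] [0.11892335 0.09152275 0.00760923] 42.56902579113682
```

View pics/w4z.png

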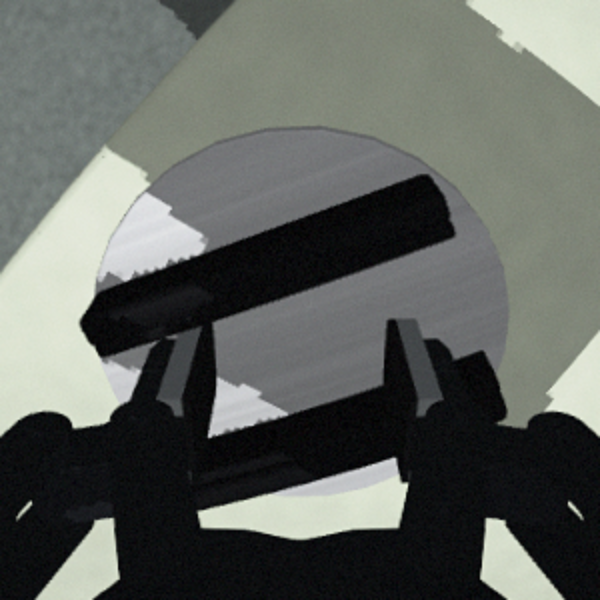

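Request:
{"api": "play_rows", "payload": {"rows": [[0.5,[0,0,0],[0,7,0]],[0.5,[0,0,0],[0,7,0]],[0.5,[0,0,0],[0,7,0]],[0.5,[0,0,0],[0,7,0]],[0.5,[0,0,0],[0,7,0]],[0.5,[0,0,0],[0,7,0]],[0.5,[0,0,0],[0,7,0]],[0.5,[0,0,0],[0,7,0]]]}}

```text
clock: 9.8
eef_pos: [476.3, -18.2, 135.6]
tool_rot: [-1.57, 0.0, -0.421]
force: [-1.6, 1.7, 1.4]
width: 42.5
```

Request:
{"api": "play_rows", "payload": {"rows": [[0.5,[0,0,0],[0,2,0]],[0.5,[0,0,0],[0,2,0]],[0.5,[0,0,0],[0,2,0]],[0.5,[0,0,0],[0,2,0]],[0.5,[0,0,0],[0,1,0]],[0.5,[0,0,0],[0,0,0]],[0.5,[0,0,0],[0,0,0]],[0.5,[0,0,0],[0,0,0]]]}}

```text
clock: 10.6
eef_pos: [476.5, -18.3, 135.3]
tool_rot: [-1.57, 0.0, -0.575]
force: [-0.8, 3.8, 3.1]
width: 42.2
```

Run:
```python
from fit import *
w=shot('wrist','w5.png')
cv2.imwrite('pics/w5z.png',cv2.resize(w['img'][100:400,130:430][:,:,::-1],None,fx=2,fy=2))
s=ctrl.read_state();print(s['clock'],s['eef_pos'],s['tool_rot'],s['force'],s['torque'],s['width'])
```

```text
10.65 [476.44405799 -18.34034328 135.32581177] [-1.57033333e+00  2.08021883e-04 -5.75550178e-01] [-0.37713209  3.12902752  2.98007428] [0.88615972 0.10535816 0.00982737] 43.04954515833529
```

View pics/w5z.png

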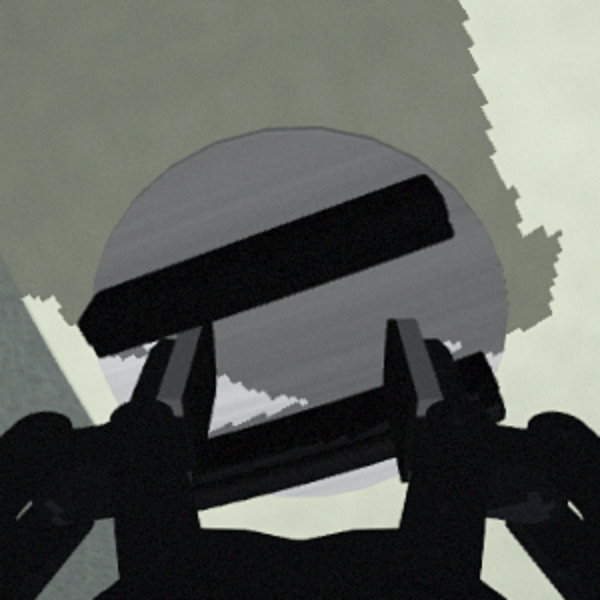

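Request:
{"api": "play_rows", "payload": {"rows": [[0.5,[0,0,0],[0,1,0]],[0.5,[0,0,0],[0,1,0]],[0.5,[0,0,0],[0,1,0]],[0.5,[0,0,0],[0,1,0]],[0.5,[0,0,0],[0,1,0]],[0.5,[0,0,0],[0,1,0]],[0.5,[0,0,0],[0,0,0]],[0.5,[0,0,0],[0,0,0]]]}}

```text
clock: 11.45
eef_pos: [477.6, -18.4, 135.7]
tool_rot: [-1.57, -0.002, -0.674]
force: [1.8, 3.4, 6.3]
width: 43.3
```

Run:
```python
from fit import *
w=shot('wrist','w6.png')
cv2.imwrite('pics/w6z.png',cv2.resize(w['img'][100:400,130:430][:,:,::-1],None,fx=2,fy=2))
p=shot('side');cv2.imwrite('pics/d6.png',cv2.resize(p['img'][100:290,200:380][:,:,::-1],None,fx=3,fy=3,interpolation=cv2.INTER_CUBIC))
s=ctrl.read_state();print(s['clock'],s['eef_pos'],s['tool_rot'],s['force'],s['torque'],s['width'],s['tau'])
```

```text
11.55 [477.55479448 -18.42922255 135.66749317] [-1.57037819 -0.0020969  -0.6740491 ] [1.0778706  3.1177739  4.98515336] [ 1.14989364 -0.0167768   2.44768147] 42.94291482430953 [  4.0854013  -40.37194133   7.72593409  -9.14387673  -1.24317538
  -0.2967631   -2.40385965]
```

View pics/w6z.png

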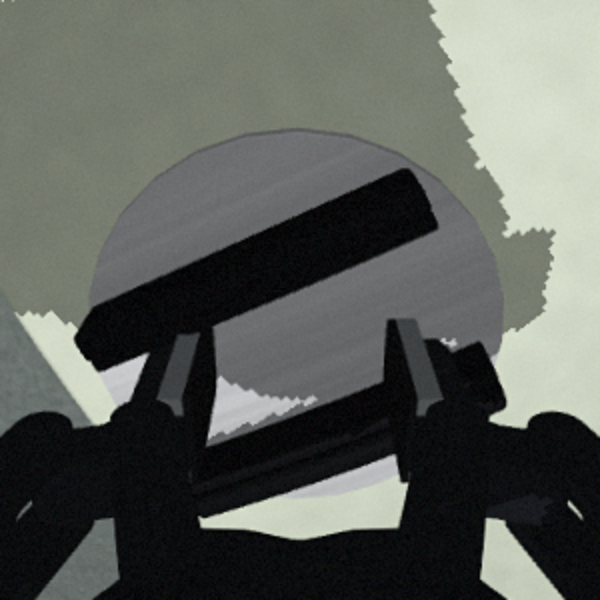

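View pics/d6.png

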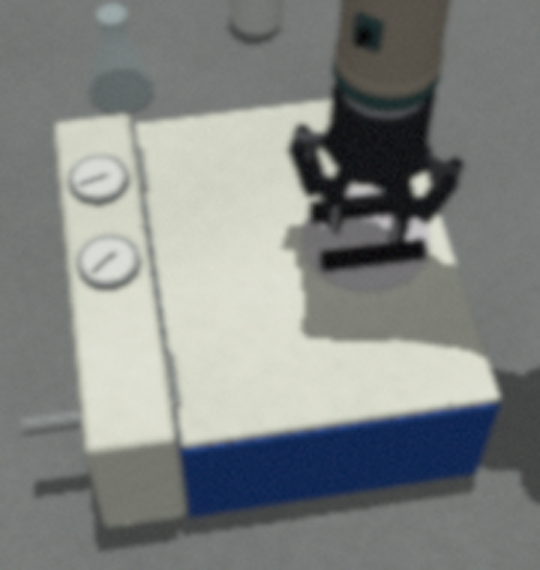

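Request:
{"api": "play_rows", "payload": {"rows": [[0.5,[0,0,0],[0,-6,0]],[0.5,[0,0,0],[0,-6,0]],[0.5,[0,0,0],[0,-6,0]],[0.5,[0,0,0],[0,-4,0]],[0.5,[0,-1,0],[0,0,0]],[0.5,[0,-2,0],[0,0,0]],[0.5,[0,-4,0],[0,0,0]],[0.5,[0,-5,0],[0,0,0]]]}}

```text
clock: 12.35
eef_pos: [475.0, -19.9, 255.8]
tool_rot: [-1.573, 0.003, -0.303]
force: [0.6, 0.1, -0.3]
width: 42.7
```

Run:
```python
from fit import *
p=shot('wrist','w7.png')
s=ctrl.read_state();print(s['clock'],s['eef_pos'],s['tool_rot'],s['force'],s['torque'])
m=(p['img'].max(2)<45).astype(np.uint8);m[256:]=0
n,l,st,ce=cv2.connectedComponentsWithStats(m)
for i in range(1,n):
    if st[i,4]>400 and 180<ce[i,0]<380 and 130<ce[i,1]<256:
        ys,xs=np.where(l==i)
        q=np.array([hit(*ray(p,x,y,True),149)[:2] for x,y in zip(xs,ys)])
        mu=q.mean(0);w,v=np.linalg.eigh(np.cov(q.T));d=v[:,1]
        print(st[i],mu,np.degrees(np.arctan2(d[1],d[0])),np.ptp((q-mu)@d),np.ptp((q-mu)@v[:,0]))
d=shot('side','d7.png');c=shot('scene','s7.png')
for t in('slot_centre','panel_edge','panel_hinge'):
  rs=[]
  for pp,f in((p,1),(d,0),(c,0)):
    mm=ctrl.mark_of(pp,t)
    if mm and mm[0]['conf']>.5: q=mm[0]['centre'];rs.append(ray(pp,q[0]*560,q[1]*420,f))
  if len(rs)>1:print(t,len(rs),*[np.round(a,1) for a in tri(rs)])
```

```text
12.4 [480.1306638  -20.57530161 263.94276652] [-1.56746753 -0.01119915 -0.30351158] [ 3.47583296 -0.00717583  5.07923083] [ 0.01616428 -0.15956497  0.03100522]
[ 223  159  112   25 1911] [481.95142152   7.19863888] 167.426811487727 88.64677030609836 14.1823062085885
[ 232  218  104   25 1842] [471.02043155 -42.48084901] 167.52173416518932 87.15398245142956 16.615833899761874
slot_centre 3 [472.  -24.4 122. ] [3.8 6.3 3. ]
panel_edge 3 [403.5  -7.5 117.8] [1.9 6.  7. ]
panel_hinge 3 [651.9 -60.7 122. ] [4.4 7.5 5.5]
```

View pics/w7.png

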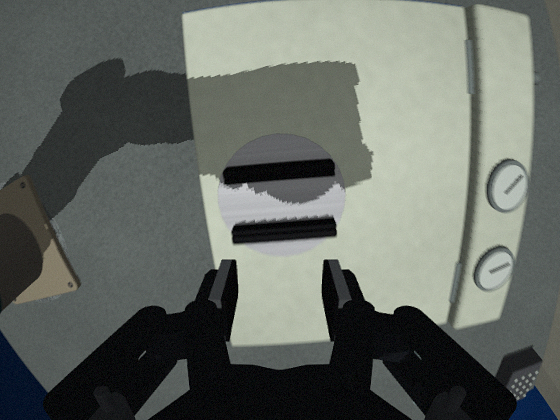

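View pics/s7.png

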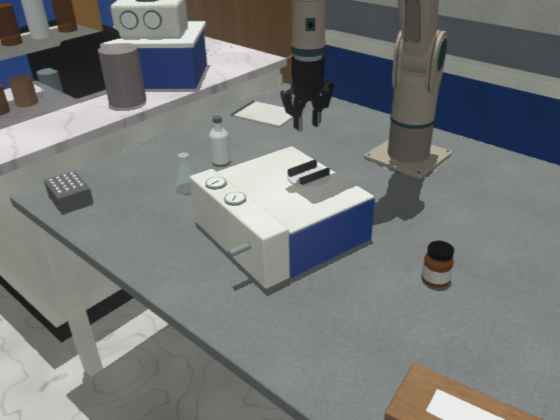

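Request:
{"api": "play_rows", "payload": {"rows": [[0.5,[0,-3,0],[0,0,0]],[0.5,[0,0,0],[0,0,0]],[0.5,[0,0,0],[0,0,0]],[0.5,[0,0,0],[0,0,0]],[0.5,[0,0,0],[0,0,0]],[0.5,[0,0,0],[0,0,0]],[0.5,[0,0,0],[0,0,0]],[0.5,[0,0,0],[0,0,0]]]}}

```text
clock: 13.75
eef_pos: [476.3, -18.7, 285.1]
tool_rot: [-1.571, 0.0, -0.297]
force: [0.3, -0.6, 0.6]
width: 42.6
```

Run:
```python
from fit import *
p=shot('wrist','w8.png')
s=ctrl.read_state();print(s['clock'],s['force'])
m=(p['img'].max(2)<45).astype(np.uint8);m[256:]=0
n,l,st,ce=cv2.connectedComponentsWithStats(m)
for i in range(1,n):
    if st[i,4]>400 and 180<ce[i,0]<380 and 120<ce[i,1]<256:
        ys,xs=np.where(l==i)
        q=np.array([hit(*ray(p,x,y,True),149)[:2] for x,y in zip(xs,ys)])
        w,v=np.linalg.eigh(np.cov(q.T));d=v[:,1];print(np.degrees(np.arctan2(d[1],d[0])))
# panel edges directions: bright mask -> left edge and free edge
g=(p['img'].min(2)>95).astype(np.uint8)
def line(pts):
    q=np.array([hit(*ray(p,x,y,True),128)[:2] for x,y in pts]);mu=q.mean(0);u,sv,vt=np.linalg.svd(q-mu);print('edge',np.degrees(np.arctan2(vt[0][1],vt[0][0])),sv[1]/len(q)**.5,len(q))
b=cv2.GaussianBlur(p['img'],(5,5),0).astype(int)
free=[]
for y in range(60,300,5):
    r=b[y,150:250].sum(1);gx=np.diff(r);free.append((150.5+gx.argmax(),y))
print(free[::6]);line(free)
```

```text
13.8 [-0.20103704 -1.32291991 -0.03883654]
167.39760728335054
167.53925886852494
[(np.float64(193.5), 60), (np.float64(196.5), 90), (np.float64(199.5), 120), (np.float64(204.5), 150), (np.float64(207.5), 180), (np.float64(211.5), 210), (np.float64(216.5), 240), (np.float64(236.5), 270)]
edge -98.75178406844589 8.771975618616885 48
```

Run:
```python
from fit import *
p=shot('wrist')
b=cv2.GaussianBlur(p['img'],(5,5),0).astype(int)
f=[]
for y in range(60,235,3):
    gx=np.diff(b[y,175:230].sum(1)); f.append((175.5+gx.argmax(),y))
q=np.array([hit(*ray(p,x,y,True),128)[:2] for x,y in f])
l=cv2.fitLine(q.astype(np.float32),cv2.DIST_HUBER,0,.01,.01).ravel();print(np.degrees(np.arctan2(l[1],l[0])))
print(ctrl.finish_job())
```

```text
77.5524
the job is handed in; nothing more can be done
None
```

The panel is shut and the fastener is turned clockwise to its stop, so by my checks the panel is locked. I handed the job in at about 14 s on the robot's clock.

- **Panel:** I pushed it down with the shut fingertips on the left bare strip until the tips stopped at 128 mm with about 28 N. The later pictures show it lying flat.
- **Fastener:** I set both fingertips, spread apart, in the slot without touching the ribs from outside. I turned it clockwise until it stalled at about 2.4 N m, then lined the fingers up with the slot again and lifted straight out.
- **Last checks:** The ribs now lie at −12.5° in the world. The panel's free edge runs at 77.55°, so the box x axis is at −12.45°. That puts the slot along x within a fraction of a degree, which is the locked position. The robot was touching nothing (force near 0), and the bottles and flask looked undisturbed in the scene view.
- **Disagreements:**
  - The first edge-line fit was spoilt by stray pixels near the gripper, so I redid it.
  - One set of network marks put the panel about 6 to 10 mm too low. Those pictures were taken while the arm was still settling, so I set them aside.

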